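Make up two bench kits from the stock

ROBOT

A 6-joint arm with a two-finger parallel gripper is mounted at the origin on a cart in front of the work surface, level with it; the furniture and walls round the work are solid. World frame = base frame: x ahead of the robot, y to its left, z up, the work surface at z = 0. Lengths are in m, angles in rad, forces in N, time in s.
With the tool pointing down it reaches from about 0.35 to 0.975 m from the base axis. Payload 4.9 kg.
Tool frame: the origin (TCP) lies on the centre line of the jaws, within the pads' length; the fingertips stand 25 mm ahead of it and the grasp point (between the pads) lies 6 mm ahead of it; z points along the fingers, y is the line along which they close (so a half turn about z gives the same grasp; the last joint's range is limited). The gripper opens to 85 mm and grips with 20 to 120 N. Pads are 22 mm wide; open, the fingers measure 114 mm over their backs; the gripper's body (76 mm by 85 mm) begins 54 mm behind the grasp point. The pads swing forward as they close: fully open they stand 13 mm farther back than shut.
Start: joints at [-0.119, 0.053, 1.613, -0, 1.476, -0.119], TCP at [0.625, 0, 0.256] pointing down, gripper open.
Joint ranges: [-3.01, 3.01], [-1.01, 2.22], [0.06, 2.58], [-1.02, 4.17], [0.09, 2.62], [-3.14, 3.14]. Speed limits (rad/s): [2.57, 2.57, 3.14, 3.14, 3.14, 3.14].

INTERFACE

Orientations are given as a unit quaternion [w, x, y, z].
In Python, from plant import state, grab_frame, get_calibration, job gives the robot as it stands. The module is installed in compiled form; this text tells all that it offers.
- The arm moves only by the tool move_arm, never from a script. Its argument "targets" is a list that holds one entry, the list of rows, each a list of 5 numbers: the opening in per cent of the stroke, from 0 (shut) to 100 (fully open), then the shift along the tool's x, y, z as a fraction of full scale, then the turn about the tool's z as a fraction of full scale. A call has 1 to 5 rows; each row shifts and turns the commanded pose from where the row before left it, along the tool's axes as they then stand; what a row does not reach is not made up. Full scale, the value 1, is 0.6 m for a shift and 6 degrees for a turn. A row lasts 1/12 s, in which the tool goes at most 41.7 mm and 7.16 degrees, less where a joint would pass 70% of its speed; a pose out of reach is approached as far as the arm can. A call with a number of a shift or a turn outside -1 to 1 is refused whole. A call with a gripper value outside its range is refused whole. The fingers move at their own pace and stop on an object; the grip force is fixed at half the most. Time passes only in rows, so rows that do not move let the fingers close. It gives the time, the measured TCP pose, the force, the opening and the grip force at its end, in the units of the state.
- state(): the state, without advancing time (a new reading comes with each control period).
- grab_frame(name): name is "scene" or "side" or "wrist"; returns the picture (480x640x3 uint8, red, green, blue); there is no depth.
- get_calibration(name): a dict with "vertical_fov" (degrees; the focal length in pixels is half the picture's height over the tangent of half this angle, whatever the lens; pixels are square), "cx", "cy" (the principal point, pixels), "dist_coeffs" ([k1, k2, p1, p2, k3] as OpenCV has them; the pictures are not rectified), "R" (3x3) and "t" (3): a world point X has camera coordinates R X + t. Camera axes: x right, y down, z forward; pixel columns grow to the right and rows downward; lengths in m; the calibration is good to about 2 mm. A picture is of the moment at which its call begins: read the wrist's pose just before it. get_calibration takes no time and is no camera call; for the wrist camera it gives the pose at the moment of the call.
- job.job_done(): hands the job in; it is judged then, once.
The state is a dict: "time": time; "joint_pos": joint angles; "joint_vel": joint speeds; "joint_efforts": joint torques, N m; "tool_pos": TCP position; "tool_rot": TCP orientation; "contact_force": force on the tool from outside, world axes, zero at the start; "ft_torque": the same for the moment, N m; "gripper_width": opening from 0.0 (shut) to 1.0 (fully open); "grasp_force": force on a finger pad.
Only numpy, scipy, OpenCV 4.12 (cv2) and the standard library are available. Lean on these libraries where they do the work, as an engineer would, in place of code of your own. Each camera call takes 0.05 s, during which the arm holds its last target. There are 200 camera calls.

TASK

Make up two kits from the stock that stands together on the open bench between the two grey trays (three bottles, a small glass beaker and a carton; the like bottles and carton at the far back edge are not meant). Put the largest bottle and the beaker in the tray with two equal compartments, one in each, either way round; put the smallest bottle in the short compartment and the carton in the long compartment of the other tray. Everything stands upright on the tray floor as it stood on the bench, and the middle-sized bottle stays where it is.

Things in the scene. Friction and masses are not known exactly. Their poses are not given: they have to be found in the camera images.
- even_tray: Grey plastic kit tray fixed to the bench, 169 (x) x 86 (y) x 20 mm high, a small thumb tab at each end (10 mm beyond the rim). Origin: centre of its underside. A cross wall at the middle makes two compartments, each 80 x 80 mm inside, centred at x = -41.5 and +41.5 mm, y = 0. Floor and walls 3 mm thick; floor top at z = 3, rim at z = 20 mm.
- uneven_tray: Grey plastic kit tray like the other, also fixed, but 221 (x) x 86 (y) x 20 mm high. Origin: centre of its underside. A cross wall makes a short compartment, 80 x 80 mm inside, centred at x = -67.5 mm (the end nearer the robot), and a long one, 132 (x) x 80 (y) mm, centred at x = +41.5 mm, both at y = 0. Floor and walls 3 mm thick; floor top at z = 3, rim at z = 20 mm.
- large_bottle: Largest of three round reagent bottles with screw caps: body 61 mm across up to z = 66 mm, then a shoulder and a cap 37 mm across from z = 97 to 118 mm. 0.26 kg. Its origin is the centre of its underside, z up. At the start it stands upright on the bench between the two trays.
- middle_bottle: Middle-sized of the three bottles, 56 mm across, 105 mm high. It belongs to neither kit and stays where it is, upright. Its origin is the centre of its underside, z up. At the start it stands upright on the bench between the two trays.
- small_bottle: Smallest of the three bottles: body 48 mm across up to z = 50 mm, then a shoulder and a cap 29 mm across from z = 74 to 90 mm. 0.26 kg. Its origin is the centre of its underside, z up. At the start it stands upright on the bench between the two trays.
- small_beaker: Small clear glass beaker, open at the top, 52 mm across at the rim (48 mm at the foot), 58 mm high, 0.055 kg; it can be gripped across the outside. Its origin is the centre of its underside, z up. At the start it stands upright on the bench between the two trays.
- carton: Closed printed carton of sealing film, 62 (its x) x 115 (its y) x 62 mm high, 0.12 kg, to be gripped across its 62 mm width (its x). Its origin is the centre of its underside, z up. At the start it stands upright on the bench between the two trays.

How it is judged:
At the end, for the whole second after the job is handed in: Largest bottle and beaker in different compartments of the even tray; smallest bottle in the short, carton in the long compartment of the other. Each on the floor, upright within 0.12 rad, within 20 mm of the compartment centre per axis (carton 15), still. Middle bottle upright, moved under 20 mm (((x of large_bottle in the frame of even_tray between 0.0215 and 0.0615 m and y of large_bottle in the frame of even_tray between -0.02 and 0.02 m and z of each of large_bottle, small_beaker in the frame of even_tray below 0.01 m and angle between each of large_bottle, small_beaker's own z axis and vertical below 0.12 rad and x of small_beaker in the frame of even_tray between -0.0615 and -0.0215 m and y of small_beaker in the frame of even_tray between -0.02 and 0.02 m) or (x of large_bottle in the frame of even_tray between -0.0615 and -0.0215 m and y of large_bottle in the frame of even_tray between -0.02 and 0.02 m and z of each of large_bottle, small_beaker in the frame of even_tray below 0.01 m and angle between each of large_bottle, small_beaker's own z axis and vertical below 0.12 rad and x of small_beaker in the frame of even_tray between 0.0215 and 0.0615 m and y of small_beaker in the frame of even_tray between -0.02 and 0.02 m)) and x of small_bottle in the frame of uneven_tray between -0.0875 and -0.0475 m and y of small_bottle in the frame of uneven_tray between -0.02 and 0.02 m and z of each of small_bottle, carton in the frame of uneven_tray below 0.01 m and angle between each of small_bottle, carton, middle_bottle's own z axis and vertical below 0.12 rad and x of carton in the frame of uneven_tray between 0.0265 and 0.0565 m and y of carton in the frame of uneven_tray between -0.015 and 0.015 m and distance of middle_bottle from where it was at the start of the episode below 0.02 m and linear speed of each of large_bottle, small_beaker, small_bottle, carton below 0.02 m/s); the robot touches nothing.
It fails at once if the middle-sized bottle is shifted by more than 20 mm or knocked over (distance of middle_bottle from where it was at the start of the episode above 0.02 m or angle between middle_bottle's own z axis and vertical above 0.3 rad).
It also fails if it takes over 112 s, if anything falls off the work surface, if the arm or the gripper's body presses on something with over 40 N, if the wrist force passes 120 N, or if a joint passes its speed limit or range.

## Working session

There is one attempt and no reset: what is moved stays moved. The work goes in short steps, Python scripts to look and compute and a tool call to move; the robot and the scene stay as the last step left them, time stands still between calls to the robot, and variables do not carry over. Pictures are saved under pics/ and viewed, at most 17 in all, crops included, and the job is handed in when it is done.

Besides the shell and the picture viewer there is one more tool, called after "Call:" as name(argument=value, ...) on one line, values as JSON. move_arm: Moves the arm, as the interface text tells. Shift numbers are shares of 0.6 m and turn numbers shares of 6 degrees, none past 1 either way. Its arguments: {"type":"object","properties":{"targets":{"type":"array"}},"required":["targets"]}

```bash
mkdir -p pics
python3 - <<'E'
from plant import state, grab_frame, get_calibration
import cv2,numpy as np
s=state();print(s['time'],s['tool_pos'],s['tool_rot'],s['gripper_width'])
for n in ['scene','side','wrist']:
    c=get_calibration(n);print(n,c)
    cv2.imwrite(f'pics/{n}0.png',grab_frame(n)[:,:,::-1])
E
```

```text
0.0 [6.24426916e-01 6.17402096e-05 2.55051885e-01] [-8.00275809e-04  7.07102044e-01  7.07110780e-01 -6.35251816e-04] 1.0021289728700429
scene {'vertical_fov': 54.98567839166971, 'cx': 317.9904944300147, 'cy': 233.92934379304936, 'dist_coeffs': array([-0.01093738,  0.        ,  0.        ,  0.        ,  0.        ]), 'R': array([[-0.73023999, -0.68306434,  0.01314023],
       [-0.45384348,  0.47063209, -0.75665813],
       [ 0.51066197, -0.55850564, -0.65367867]]), 't': array([0.41175314, 0.25715154, 0.62899502])}
side {'vertical_fov': 53.993822660094146, 'cx': 309.60576408030676, 'cy': 226.43068751899872, 'dist_coeffs': array([-0.06985654,  0.        ,  0.        ,  0.        ,  0.        ]), 'R': array([[ 0.85839422, -0.5128817 ,  0.01057039],
       [-0.26993361, -0.46910981, -0.84087564],
       [ 0.4362284 ,  0.71894948, -0.54112515]]), 't': array([-0.46928075,  0.1904089 ,  0.63421421])}
wrist {'vertical_fov': 69.9457961632366, 'cx': 318.58814042061783, 'cy': 239.37007506841692, 'dist_coeffs': array([-0.06688032,  0.        ,  0.        ,  0.        ,  0.        ]), 'R': array([[ 9.99999946e-01, -1.99214455e-04,  2.60493417e-04],
       [-2.67770943e-04, -9.54596399e-01,  2.97902068e-01],
       [ 1.89319680e-04, -2.97902122e-01, -9.54596401e-01]]), 't': array([-0.62492935, -0.03919338,  0.37897801])}
```

View pics/scene0.png

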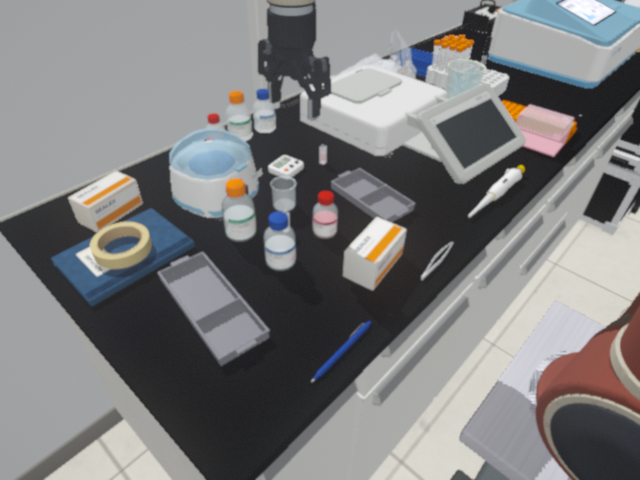

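View pics/side0.png

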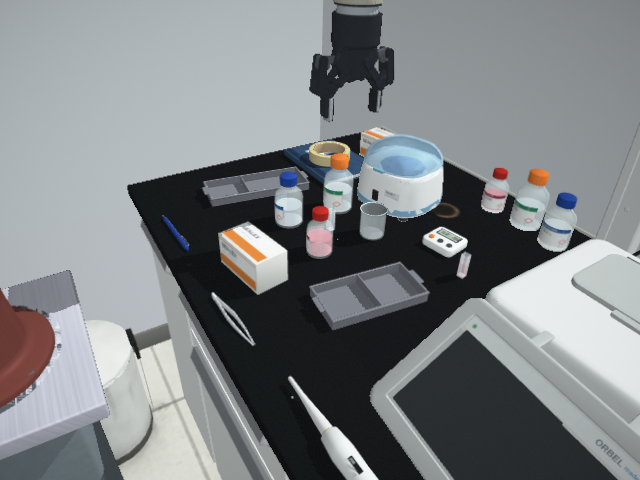

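View pics/wrist0.png

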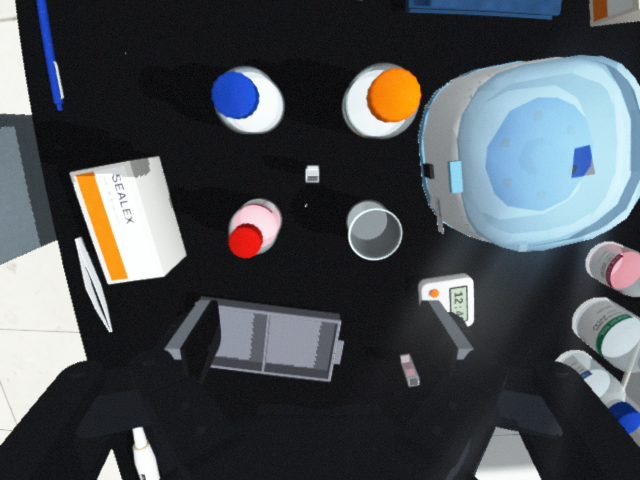

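The orange-, blue- and red-capped bottles, the beaker (375,230 in the wrist view) and the carton (130,220) stand between the trays. The even tray is the one at wrist (275,340), and the uneven tray is at scene (215,305), toward +y. I'll take a wrist picture above each tray.

Call:
move_arm(targets=[[[100, 0.0667, 0, 0, 0], [100, 0.0667, 0, 0, 0], [100, 0.0667, 0, 0, 0], [100, 0.0667, 0, 0, 0], [100, 0, 0, 0, 0]]])

```text
time: 0.57
tool_pos: [0.6239, 0.1662, 0.2558]
tool_rot: [-0.001, 0.705, 0.709, 0.001]
contact_force: [-0.7, -0.7, 0.5]
gripper_width: 1.001
grasp_force: 0.0
```

```bash
cat > h.py <<'E'
from plant import state, grab_frame, get_calibration
import cv2,numpy as np,pickle
def shot(n,name):
    c=get_calibration(n);im=grab_frame(n)
    pickle.dump((c,im),open(f'pics/{name}.pkl','wb'));cv2.imwrite(f'pics/{name}.png',im[:,:,::-1]);return c,im
def load(name): return pickle.load(open(f'pics/{name}.pkl','rb'))
def cast(c,px,z):
    px=np.asarray(px,float).reshape(-1,1,2)
    f=240/np.tan(np.radians(c['vertical_fov'])/2)
    K=np.array([[f,0,c['cx']],[0,f,c['cy']],[0,0,1]])
    u=cv2.undistortPoints(px,K,c['dist_coeffs']).reshape(-1,2)
    d=np.c_[u,np.ones(len(u))]@c['R']; o=-c['R'].T@c['t']
    return (o+d*((z-o[2])/d[:,2])[:,None])[:,:2]
def blobs(im,lo,hi,amin=60):
    hsv=cv2.cvtColor(im,cv2.COLOR_RGB2HSV)
    m=cv2.inRange(hsv,np.array(lo),np.array(hi))
    cs,_=cv2.findContours(m,cv2.RETR_EXTERNAL,cv2.CHAIN_APPROX_NONE)
    return sorted([k for k in cs if cv2.contourArea(k)>amin],key=cv2.contourArea,reverse=True)
E
python3 -c "
from h import *
print(state()['tool_pos']);shot('wrist','w1')"
```

```text
[0.62394752 0.1661997  0.25579679]
```

View pics/w1.png

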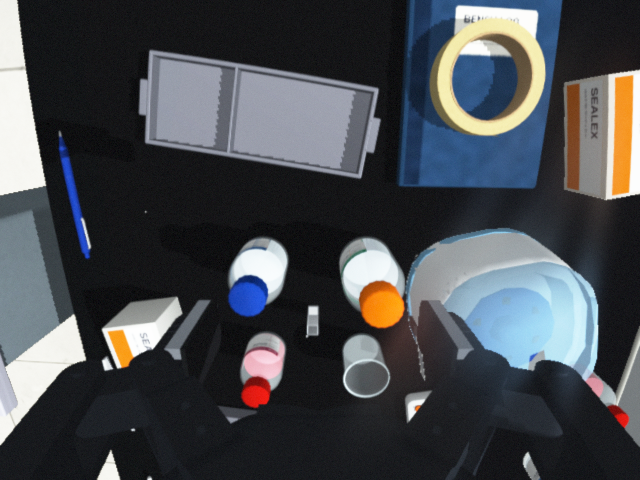

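Call:
move_arm(targets=[[[100, -0.0667, 0, 0, 0], [100, -0.0667, 0, 0, 0], [100, -0.0667, 0, 0, 0], [100, -0.0667, 0, 0, 0], [100, -0.0667, 0, 0, 0]]])

```text
time: 1.03
tool_pos: [0.6243, -0.0429, 0.256]
tool_rot: [-0.0, 0.707, 0.707, -0.0]
contact_force: [0.9, 0.9, -0.6]
gripper_width: 0.997
grasp_force: 0.0
```

Call:
move_arm(targets=[[[100, -0.0667, 0, 0, 0], [100, -0.0667, 0, 0, 0], [100, -0.0, 0, 0, 0]]])

```text
time: 1.28
tool_pos: [0.6239, -0.1278, 0.2559]
tool_rot: [0.001, 0.71, 0.704, -0.001]
contact_force: [-0.2, 1.1, -0.0]
gripper_width: 0.997
grasp_force: 0.0
```

```bash
python3 -c "
from h import *
print(state()['tool_pos']);shot('wrist','w2')"
```

```text
[ 0.62392559 -0.12782522  0.25592786]
```

View pics/w2.png

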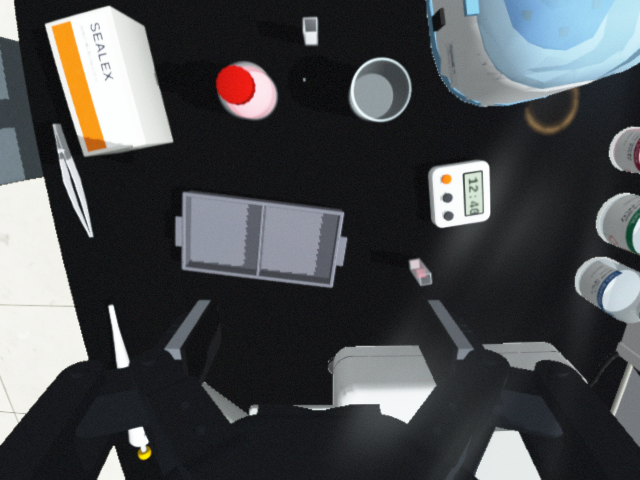

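In w1 the uneven tray's rim corners are about (150,50), (379,88), (360,178) and (146,144). In w2 the even tray's are about (184,192), (344,211), (333,287) and (182,270), and both views are clear. Next I'll compute the positions and zoom in on the carton.

Run:
```python
from h import *
w1=load('w1');w2=load('w2')
for w,p in ((w1,[(150,50),(379,88),(360,178),(146,144)]),(w2,[(184,192),(344,211),(333,287),(182,270)])):
    q=cast(w[0],p,.02);print(q.round(4).tolist(),'c',q.mean(0).round(4),[round(float(np.linalg.norm(q[i]-q[i-1])),4) for i in range(4)])
    for a,b in((0,1),(3,2)):print('yaw',np.degrees(np.arctan2(*(q[b]-q[a])[::-1])).round(2))
for nm,w in (('w1',w1),('w2',w2)):
  for col,lo,hi,z in(('orange',(8,190,180),(20,255,255),.118),('blue',(110,150,90),(125,255,255),.105),('red',(0,200,130),(4,255,255),.09)):
    for k in blobs(w[1],lo,hi,400)[:3]:
        (u,v),r=cv2.minEnclosingCircle(k); q=cast(w[0],[(u,v),(u+r,v)],z)
        print(nm,col,(round(u),round(v)),round(r,1),q[0].round(4),'dia',2000*(q[1]-q[0])[0].round(4))
q=cast(w2[0],[(380,90),(351,90),(410,90),(380,60),(380,122)],.058);print('beaker',q.round(4))
q=cast(w1[0],[(366,378),(343,378),(389,378)],.058);print('beaker w1',q.round(4))
crop=w2[1][0:165,30:190];cv2.imwrite('pics/c2.png',cv2.resize(crop,None,fx=3.6,fy=3.6,interpolation=cv2.INTER_CUBIC)[:,:,::-1])
```

```text
[[0.4626, 0.3201], [0.6822, 0.2849], [0.667, 0.1979], [0.4487, 0.2321]] c [0.5651 0.2587] [0.0891, 0.2224, 0.0883, 0.2209]
yaw -9.11
yaw -8.91
[[0.4837, -0.1107], [0.6514, -0.1328], [0.6402, -0.2208], [0.4702, -0.1988]] c [ 0.5614 -0.1658] [0.0892, 0.1692, 0.0887, 0.1714]
yaw -7.52
yaw -7.36
w1 orange (622, 134) 59.2 [0.8553 0.247 ] dia 108.39999999999999
w1 orange (382, 305) 22.7 [0.6778 0.1049] dia 38.199999999999996
w1 orange (118, 349) 19.0 [0.4444 0.0577] dia 35.8
w1 blue (248, 296) 20.7 [0.5635 0.1063] dia 36.2
w1 blue (74, 198) 62.1 [0.4235 0.1927] dia 107.0
w1 red (256, 392) 15.3 [ 0.561  -0.0107] dia 31.4
w2 orange (79, 86) 65.5 [ 0.4535 -0.0165] dia 98.0
w2 red (235, 84) 20.2 [ 0.5609 -0.0159] dia 31.4
beaker [[ 0.6784 -0.0176]
 [ 0.6534 -0.0176]
 [ 0.7044 -0.0174]
 [ 0.6776  0.0065]
 [ 0.6793 -0.0441]]
beaker w1 [[ 0.6788 -0.0187]
 [ 0.653  -0.0187]
 [ 0.7047 -0.0189]]
```

View pics/c2.png

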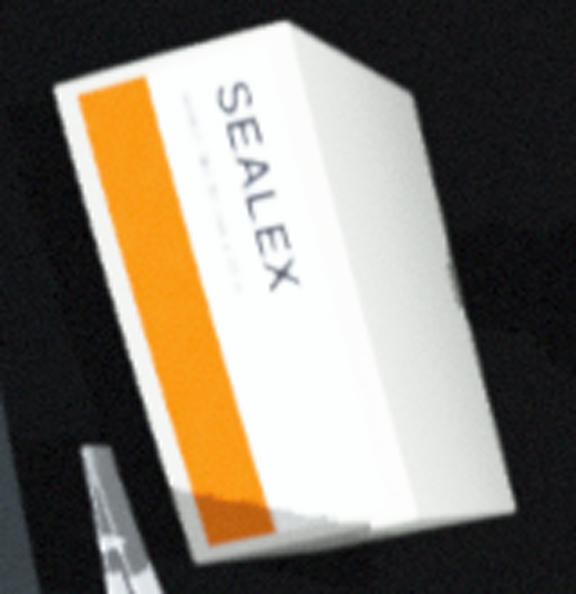

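Run:
```python
from h import *
w2=load('w2')
q=cast(w2[0],[(45.3,25),(110,6.1),(145.3,145.8),(84.2,156.1)],.062);print(q.round(4).tolist(),q.mean(0).round(4),[round(float(np.linalg.norm(q[i]-q[i-1])),4) for i in range(4)])
for a,b in((1,2),(0,3)):print('long',np.degrees(np.arctan2(*(q[a]-q[b])[::-1])).round(2))
w0=cv2.imread('pics/wrist0.png')[:,:,::-1].copy();c={'vertical_fov': 69.9457961632366, 'cx': 318.58814042061783, 'cy': 239.37007506841692, 'dist_coeffs': np.array([-0.06688032,0,0,0,0]),'R': np.array([[ 9.99999946e-01, -1.99214455e-04,  2.60493417e-04],
       [-2.67770943e-04, -9.54596399e-01,  2.97902068e-01],
       [ 1.89319680e-04, -2.97902122e-01, -9.54596401e-01]]), 't': np.array([-0.62492935, -0.03919338,  0.37897801])}
for col,lo,hi,z in(('orange',(8,190,180),(20,255,255),.118),('blue',(110,150,90),(125,255,255),.105),('red',(0,200,130),(4,255,255),.09)):
    for k in blobs(w0,lo,hi,400)[:2]:
        (u,v),r=cv2.minEnclosingCircle(k); print(col,cast(c,[(u,v)],z).round(4),r)
s=state();print(s['tool_pos'],s['tool_rot'])
```

```text
[[0.3927, 0.0433], [0.4534, 0.0533], [0.4697, -0.0614], [0.41, -0.0687]] [ 0.4315 -0.0084] [0.1133, 0.0615, 0.1158, 0.0602]
long 98.1
long 98.79
orange [[0.6787 0.1013]] 27.20703125
orange [[0.4531 0.0067]] 56.36498260498047
blue [[0.5631 0.1028]] 25.16455841064453
blue [[0.4231 0.1359]] 56.402671813964844
red [[ 0.5612 -0.0143]] 17.069612503051758
[ 0.62411727 -0.12470139  0.25584747] [-1.17220251e-04  7.09428759e-01  7.04776952e-01 -5.19697248e-04]
```

Run:
```python
from h import *
c2=load('w2')[0];c0=dict(c2);c0['R']=np.array([[ 9.99999946e-01, -1.99214455e-04,  2.60493417e-04],
       [-2.67770943e-04, -9.54596399e-01,  2.97902068e-01],
       [ 1.89319680e-04, -2.97902122e-01, -9.54596401e-01]]);c0['t']=np.array([-0.62492935, -0.03919338,  0.37897801])
s=get_calibration('side')
def tri(l):
    A=[];b=[]
    for c,p in l:
        a=cast(c,[p],0)[0];d=cast(c,[p],.2)[0];k=(d-a)/.2
        for i in(0,1):
            r=[0,0,-k[i]];r[i]=1;A.append(r);b.append(a[i])
    x,res,_,_=np.linalg.lstsq(np.array(A),np.array(b),rcond=None);return x.round(3),res
print('knob',tri([(c0,(427,170)),(c2,(438,17)),(s,(377,195))]),tri([(c0,(427,170)),(c2,(438,17))]))
print('clip',tri([(c0,(456,176)),(c2,(472,5))]))
print('foot corner at z0',cast(c2,[(470,104)],0),cast(c2,[(455,95)],0),'upper silhouette',[ (z,cast(c0,[(421,140),(424,90)],z).round(3).tolist()) for z in(0,.03,.06,.09,.12)])
im0=cv2.imread('pics/wrist0.png');im2=load('w2')[1][:,:,::-1]
a=cv2.resize(im0[40:260,330:530],None,fx=2,fy=2);b=cv2.resize(im2[0:220,330:530],None,fx=2,fy=2)
si=cv2.imread('pics/side0.png');d=cv2.resize(si[120:270,300:460],(800,0) if 0 else (480,450))[:440]
cv2.imwrite('pics/bath.png',cv2.resize(np.hstack([a,b,d]),None,fx=.62,fy=.62))
```

```text
knob (array([0.729, 0.043, 0.045]), array([8.61311626e-06])) (array([0.727, 0.043, 0.051]), array([4.44003245e-07]))
clip (array([0.741, 0.041, 0.086]), array([9.20784255e-07]))
foot corner at z0 [[ 0.78300867 -0.02405562]] [[ 0.76626676 -0.01543719]] upper silhouette [(0, [[0.733, 0.069], [0.733, 0.119]]), (0.03, [[0.725, 0.069], [0.724, 0.115]]), (0.06, [[0.716, 0.07], [0.715, 0.112]]), (0.09, [[0.707, 0.07], [0.707, 0.108]]), (0.12, [[0.698, 0.071], [0.698, 0.105]])]
```

View pics/bath.png

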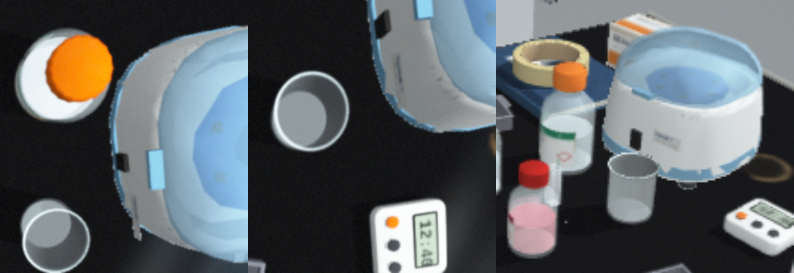

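The bath curves away from the beaker: its foot is at x≈0.766 at the beaker's y, and its front is at 0.73 beside the bottle. That leaves room to close along world x. I'll take the beaker first.

Call:
move_arm(targets=[[[80, 0.0567, 0.03, 0, 0], [80, 0.0567, 0.03, 0, 0], [80, 0.0567, 0.03, 0, 0], [80, 0, 0, 0.06, 0], [80, 0, 0, 0.06, 0]]])

```text
time: 1.75
tool_pos: [0.6815, -0.0156, 0.1872]
tool_rot: [0.003, 0.706, 0.708, 0.002]
contact_force: [-0.0, -0.1, -0.4]
gripper_width: 0.8
grasp_force: 0.0
```

Call:
move_arm(targets=[[[80, 0, 0, 0.0, 0], [80, 0, 0, 0, 0], [80, 0, 0, 0, 0], [80, 0, 0, 0, 0], [80, 0, 0, 0, 0]]])

```text
time: 2.17
tool_pos: [0.6804, -0.0185, 0.1877]
tool_rot: [0.002, 0.707, 0.707, 0.002]
contact_force: [0.2, 1.0, -0.5]
gripper_width: 0.798
grasp_force: 0.0
```

Run:
```python
from h import *
s=state();print(s['time'],s['tool_pos'],s['tool_rot'],s['gripper_width'])
c,im=shot('wrist','w3')
```

```text
2.1667 [ 0.68036496 -0.01854936  0.18774967] [0.00197888 0.70730279 0.70690633 0.00151434] 0.798109810990016
```

View pics/w3.png

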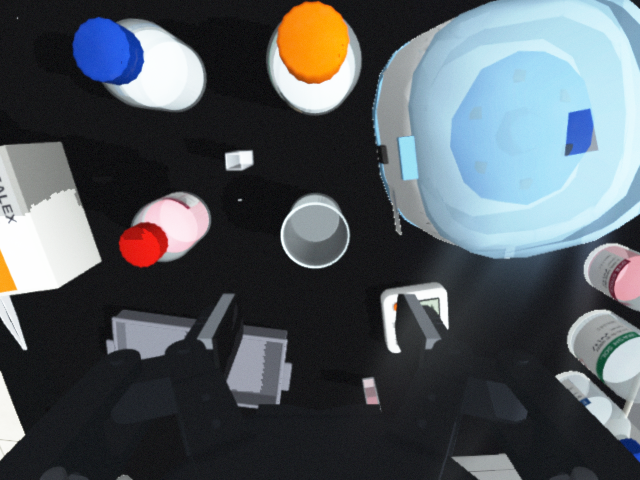

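The beaker rim is centred near (315,234) with radius about 34 px, and there is clear space on both sides for the fingers.

Run:
```python
from h import *
c,im=load('w3')
print(cast(c,[(315,233.5),(281,234),(349,234),(315,200),(315,267)],.058).round(4))
print('foot',cast(c,[(317,217)],.003).round(4))
for col,lo,hi,z in(('orange',(8,190,180),(20,255,255),.118),('blue',(110,150,90),(125,255,255),.105),('red',(0,200,130),(4,255,255),.09)):
    for k in blobs(im,lo,hi,400)[:2]:
        (u,v),r=cv2.minEnclosingCircle(k); print(col,cast(c,[(u,v)],z).round(4),u,v,r)
```

```text
[[ 0.679  -0.0162]
 [ 0.6533 -0.0165]
 [ 0.7046 -0.0166]
 [ 0.6791  0.0094]
 [ 0.6789 -0.0433]]
foot [[ 0.6806 -0.0168]]
orange [[0.6783 0.1007]] 312.5 42.0 40.69715118408203
blue [[0.5666 0.1019]] 108.0 51.0 38.210044860839844
blue [[0.835  0.0603]] 579.5 131.0 23.963613510131836
red [[ 0.5633 -0.0132]] 142.73838806152344 243.23463439941406 23.843421936035156
```

Call:
move_arm(targets=[[[80, 0.003, -0.001, 0.0565, 0], [80, 0, 0, 0.0565, 0], [80, 0, 0, 0.0565, 0], [80, 0, 0, 0.0565, 0], [80, 0, 0, 0, 0]]])

```text
time: 2.63
tool_pos: [0.6734, -0.0159, 0.0415]
tool_rot: [-0.005, 0.707, 0.707, -0.004]
contact_force: [-1.1, -0.8, -2.3]
gripper_width: 0.801
grasp_force: 0.0
```

Call:
move_arm(targets=[[[0, 0, 0, 0, 0], [0, 0, 0, 0, 0], [0, 0, 0, 0, 0], [0, 0, 0, 0, 0], [0, 0, 0, 0, 0]]])

```text
time: 3.05
tool_pos: [0.6799, -0.0163, 0.0513]
tool_rot: [0.002, 0.707, 0.707, 0.001]
contact_force: [0.0, -0.7, -1.0]
gripper_width: 0.583
grasp_force: 62.0
```

Call:
move_arm(targets=[[[0, 0, 0, 0, 0], [0, 0, 0, 0, 0]]])

```text
time: 3.22
tool_pos: [0.6792, -0.0163, 0.0502]
tool_rot: [0.001, 0.707, 0.707, 0.001]
contact_force: [-0.0, -0.8, 3.1]
gripper_width: 0.583
grasp_force: 62.1
```

Call:
move_arm(targets=[[[0, 0, 0, -0.03, 0], [0, 0, 0, -0.05, 0], [0, 0, 0, -0.05, 0], [0, 0, 0, -0.05, 0], [0, -0.03, -0.015, -0.02, 0]]])

```text
time: 3.63
tool_pos: [0.6724, -0.0323, 0.1746]
tool_rot: [0.003, 0.706, 0.708, 0.003]
contact_force: [1.0, -0.4, 0.8]
gripper_width: 0.583
grasp_force: 62.3
```

Call:
move_arm(targets=[[[0, -0.05, -0.025, 0, 0], [0, -0.05, -0.025, 0, 0], [0, -0.05, -0.025, 0, 0], [0, -0.05, -0.025, 0, 0], [0, -0.026, -0.013, 0, 0]]])

```text
time: 4.05
tool_pos: [0.5999, -0.1725, 0.1688]
tool_rot: [0.0, 0.708, 0.706, -0.001]
contact_force: [0.1, -0.2, -1.2]
gripper_width: 0.583
grasp_force: 62.3
```

Call:
move_arm(targets=[[[0, 0, 0, 0, 0], [0, 0, 0, 0, 0], [0, 0, 0, 0, 0], [0, 0, 0, 0, 0], [0, 0, 0, 0, 0]]])

```text
time: 4.47
tool_pos: [0.6021, -0.1687, 0.1687]
tool_rot: [-0.0, 0.707, 0.708, 0.0]
contact_force: [1.0, -1.0, -1.3]
gripper_width: 0.59
grasp_force: 62.3
```

Run:
```python
from h import *
s=state();print(s['time'],s['tool_pos'],s['tool_rot'],s['gripper_width'])
c,im=shot('wrist','w4')
cv2.imwrite('pics/w4c.png',cv2.resize(im[180:480,120:520],(800,600),interpolation=cv2.INTER_CUBIC)[:,:,::-1])
```

```text
4.4667 [ 0.60205445 -0.16870911  0.16867678] [-4.55836911e-05  7.06538711e-01  7.07674390e-01  8.04068340e-05] 0.589520674060848
```

View pics/w4c.png

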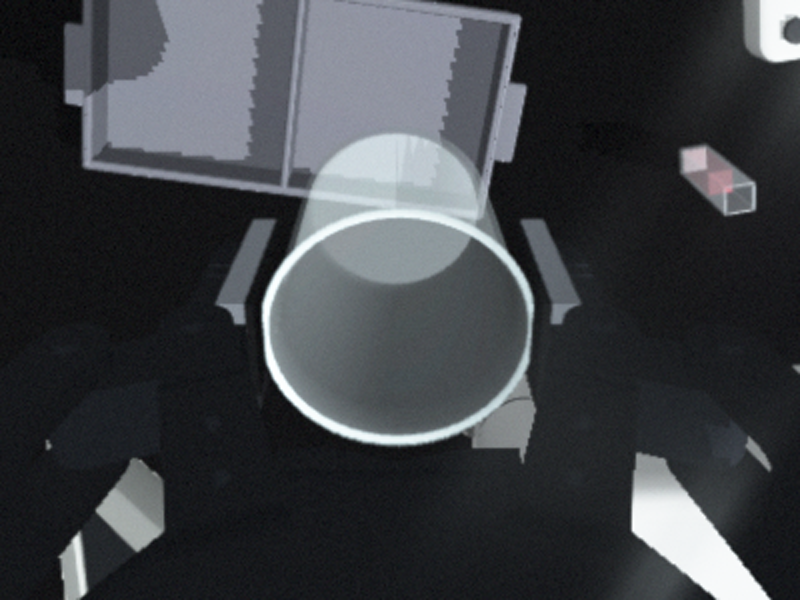

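The beaker is held upright and the tray lies just beyond it. Tray corners in full-picture pixels: near left (162.5,263), far right (380.5,188), near right (360,287.5).

Run:
```python
from h import *
c,im=load('w4')
q=cast(c,[(162.5,263),(360,287.5),(380.5,188),(262.5,275)],.02);print(q.round(4))
print('centre from diag',((q[0]+q[2])/2).round(4),np.linalg.norm(q[0]-q[1]),np.linalg.norm(q[2]-q[1]))
print('beaker rim',cast(c,[(319,344)],.169-.0502+.058).round(4))
th=np.radians(-7.45);print((q[0]+q[2])/2+.0415*np.array([np.cos(th),np.sin(th)]))
```

```text
[[ 0.4709 -0.1978]
 [ 0.6382 -0.2198]
 [ 0.6511 -0.1346]
 [ 0.5554 -0.2083]]
centre from diag [ 0.561  -0.1662] 0.16880338426960825 0.0861831671954376
beaker rim [[ 0.6026 -0.1689]]
[ 0.60213913 -0.17157977]
```

Call:
move_arm(targets=[[[0, -0.005, 0, 0.04, 0], [0, 0, 0, 0.045, 0], [0, 0, 0, 0.04, 0], [0, 0, 0, 0.03, 0], [0, 0, 0, 0.015, 0]]])

```text
time: 4.93
tool_pos: [0.6, -0.1714, 0.0633]
tool_rot: [-0.002, 0.707, 0.707, -0.001]
contact_force: [-0.6, 0.5, -1.3]
gripper_width: 0.584
grasp_force: 62.3
```

Call:
move_arm(targets=[[[0, 0, 0, 0.008, 0], [0, 0, 0, 0.004, 0], [0, 0, 0, 0.003, 0], [0, 0, 0, 0, 0], [0, 0, 0, 0, 0]]])

```text
time: 5.35
tool_pos: [0.6025, -0.1731, 0.0591]
tool_rot: [0.001, 0.707, 0.707, 0.0]
contact_force: [1.2, -0.2, -0.4]
gripper_width: 0.586
grasp_force: 62.3
```

Call:
move_arm(targets=[[[0, 0, 0, 0.004, 0], [0, 0, 0, 0.003, 0], [0, 0, 0, 0.002, 0], [0, 0, 0, 0, 0], [0, 0, 0, 0, 0]]])

```text
time: 5.77
tool_pos: [0.6019, -0.173, 0.0532]
tool_rot: [0.0, 0.707, 0.707, 0.0]
contact_force: [-2.4, 0.2, 5.9]
gripper_width: 0.583
grasp_force: 62.8
```

Contact. Now release, lift and go to the large bottle.

Call:
move_arm(targets=[[[80, 0, 0, 0, 0], [80, 0, 0, 0, 0], [80, 0, 0, 0, 0], [80, 0, 0, 0, 0], [80, 0, 0, -0.02, 0]]])

```text
time: 6.18
tool_pos: [0.5995, -0.1719, 0.0615]
tool_rot: [-0.003, 0.707, 0.707, -0.001]
contact_force: [-0.1, -0.2, -0.8]
gripper_width: 0.797
grasp_force: 0.0
```

Call:
move_arm(targets=[[[80, 0, 0, -0.05, 0], [80, 0, 0, -0.06, 0], [80, 0, 0, -0.06, 0], [80, 0, 0, -0.05, 0], [80, 0, 0, -0.03, 0]]])

```text
time: 6.6
tool_pos: [0.6031, -0.1734, 0.2204]
tool_rot: [0.003, 0.707, 0.707, 0.001]
contact_force: [-0.2, -1.2, 0.0]
gripper_width: 0.798
grasp_force: 0.0
```

Call:
move_arm(targets=[[[60, 0.06, 0.015, 0, 0], [60, 0.065, 0.02, 0, 0], [60, 0.065, 0.02, 0, 0], [60, 0.065, 0.02, 0, 0], [60, 0.065, 0.02, 0, 0]]])

```text
time: 7.02
tool_pos: [0.6589, 0.021, 0.2156]
tool_rot: [0.0, 0.707, 0.707, 0.0]
contact_force: [-0.5, 0.3, 1.1]
gripper_width: 0.6
grasp_force: 0.0
```

Call:
move_arm(targets=[[[60, 0.06, 0.015, 0, 0], [60, 0.05, 0.01, 0, 0], [60, 0.025, 0.007, 0, 0], [60, 0, 0, 0, 0], [60, 0, 0, 0, 0]]])

```text
time: 7.43
tool_pos: [0.6778, 0.1002, 0.2147]
tool_rot: [0.0, 0.707, 0.708, -0.0]
contact_force: [0.7, 0.3, 0.1]
gripper_width: 0.603
grasp_force: 0.0
```

Call:
move_arm(targets=[[[60, 0, 0, 0, 0], [60, 0, 0, 0, 0], [60, 0, 0, 0, 0]]])

```text
time: 7.68
tool_pos: [0.6777, 0.0986, 0.2144]
tool_rot: [0.0, 0.708, 0.706, -0.0]
contact_force: [-0.6, -0.8, 0.7]
gripper_width: 0.603
grasp_force: 0.0
```

Run:
```python
from h import *
s=state();print(s['time'],s['tool_pos'],s['tool_rot'],s['gripper_width'])
c,im=shot('wrist','w5')
for col,lo,hi,z in(('orange',(8,190,180),(20,255,255),.118),('blue',(110,150,90),(125,255,255),.105),('red',(0,200,130),(4,255,255),.09)):
    for k in blobs(im,lo,hi,400)[:2]:
        (u,v),r=cv2.minEnclosingCircle(k); print(col,cast(c,[(u,v)],z).round(4),u,v,r)
```

```text
7.6833 [0.67772245 0.098553   0.21443646] [ 9.32260785e-05  7.07830734e-01  7.06382075e-01 -9.11319985e-05] 0.6030913400438442
orange [[0.6787 0.104 ]] 319.1193542480469 243.33871459960938 28.131132125854492
orange [[0.8598 0.2225]] 617.5 56.34955596923828 57.14484786987305
blue [[0.5655 0.1062]] 158.0 235.0 26.683427810668945
red [[ 0.9691 -0.0643]] 622.0 400.0 14.4223051071167
```

View pics/w5.png

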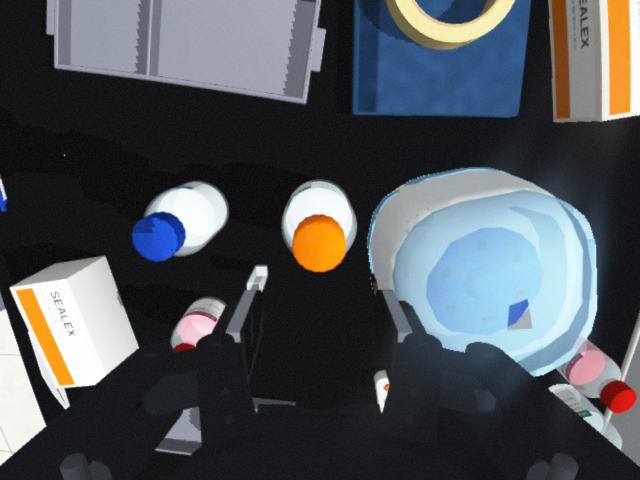

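The orange cap is at (319,243), under the camera and 4 mm ahead of the tool. The finger gap is clear of the bath. Next I'll lower and grip the cap.

Call:
move_arm(targets=[[[60, 0.006, 0.0015, 0.04, 0], [60, 0, 0, 0.045, 0], [60, 0, 0, 0.04, 0], [60, 0, 0, 0.02, 0], [60, 0, 0, 0.01, 0]]])

```text
time: 8.15
tool_pos: [0.6771, 0.103, 0.1183]
tool_rot: [-0.002, 0.707, 0.707, -0.002]
contact_force: [-0.5, -0.6, -0.9]
gripper_width: 0.595
grasp_force: 0.0
```

Call:
move_arm(targets=[[[60, 0, 0, 0.0, 0], [60, 0, 0, 0, 0], [60, 0, 0, 0, 0], [0, 0, 0, 0.0, 0], [0, 0, 0, 0, 0]]])

```text
time: 8.57
tool_pos: [0.6796, 0.1039, 0.1239]
tool_rot: [0.001, 0.707, 0.707, 0.001]
contact_force: [-2.2, 0.2, 4.4]
gripper_width: 0.409
grasp_force: 59.6
```

Call:
move_arm(targets=[[[0, 0, 0, 0.0, 0], [0, 0, 0, 0, 0], [0, 0, 0, 0, 0], [0, 0, 0, 0.0, 0], [0, 0, 0, 0, 0]]])

```text
time: 8.98
tool_pos: [0.6796, 0.1039, 0.1238]
tool_rot: [0.001, 0.707, 0.707, 0.001]
contact_force: [-2.4, 0.7, 5.6]
gripper_width: 0.406
grasp_force: 59.7
```

Call:
move_arm(targets=[[[0, 0, 0, -0.02, 0], [0, 0, 0, -0.04, 0], [0, 0, 0, -0.05, 0], [0, 0, 0, -0.05, 0], [0, 0, 0, -0.025, 0]]])

```text
time: 9.4
tool_pos: [0.68, 0.104, 0.2371]
tool_rot: [0.002, 0.707, 0.707, 0.002]
contact_force: [1.5, 0.1, -1.4]
gripper_width: 0.404
grasp_force: 60.2
```

Call:
move_arm(targets=[[[0, -0.02, -0.012, 0, 0], [0, -0.035, -0.021, 0, 0], [0, -0.05, -0.03, 0, 0], [0, -0.05, -0.03, 0, 0], [0, -0.05, -0.03, 0, 0]]])

```text
time: 9.82
tool_pos: [0.6024, -0.0205, 0.2297]
tool_rot: [-0.001, 0.707, 0.707, -0.001]
contact_force: [-0.3, -0.1, -3.0]
gripper_width: 0.4
grasp_force: 60.2
```

Call:
move_arm(targets=[[[0, -0.05, -0.03, 0, 0], [0, -0.05, -0.03, 0, 0], [0, -0.05, -0.03, 0, 0], [0, -0.045, -0.027, 0, 0], [0, -0.03, -0.018, 0, 0]]])

```text
time: 10.23
tool_pos: [0.5208, -0.1563, 0.2299]
tool_rot: [-0.001, 0.708, 0.706, -0.001]
contact_force: [-0.1, -0.0, -2.8]
gripper_width: 0.402
grasp_force: 60.1
```

Call:
move_arm(targets=[[[0, -0.012, -0.009, 0, 0], [0, 0, 0, 0, 0], [0, 0, 0, 0, 0], [0, 0, 0, 0, 0], [0, 0, 0, 0, 0]]])

```text
time: 10.65
tool_pos: [0.5188, -0.1604, 0.2319]
tool_rot: [-0.0, 0.707, 0.708, 0.0]
contact_force: [0.7, -0.1, -2.4]
gripper_width: 0.404
grasp_force: 60.2
```

Run:
```python
from h import *
s=state();print(s['time'],s['tool_pos'],s['tool_rot'],s['gripper_width'],s['grasp_force'])
c,im=shot('wrist','w6'); shot('side','s6')
a=cv2.resize(im,(400,300));b=load('s6')[1][90:340,150:480];b=cv2.resize(b,(396,300))
cv2.imwrite('pics/m6.png',np.hstack([a,b])[:,:,::-1])
w=load('w5');q=cast(w[0],[(55,67),(306,103)],.02);print('uneven near corners',q.round(4),np.linalg.norm(q[0]-q[1]))
```

```text
10.65 [ 0.51884885 -0.16036357  0.23193316] [-3.27225382e-04  7.06543476e-01  7.07669558e-01  7.52884804e-05] 0.4036727965315834 60.17574375549884
uneven near corners [[0.4487 0.2344]
 [0.6679 0.1987]] 0.22209274029952963
```

View pics/m6.png

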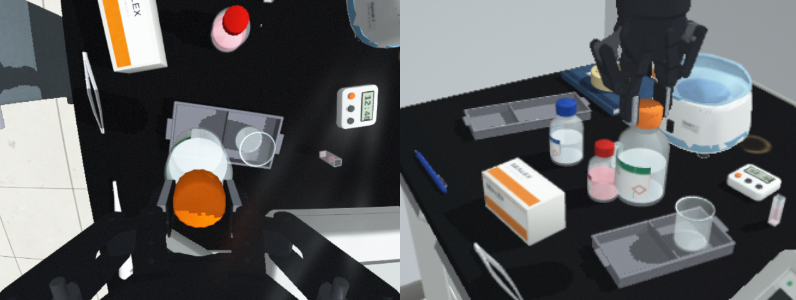

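The bottle hangs upright over the left compartment, and the beaker stands well in the right one. Next I'll lower the bottle.

Call:
move_arm(targets=[[[0, 0, 0.002, 0.025, 0], [0, 0, 0, 0.04, 0], [0, 0, 0, 0.04, 0], [0, 0, 0, 0.03, 0], [0, 0, 0, 0.015, 0]]])

```text
time: 11.17
tool_pos: [0.5184, -0.16, 0.1391]
tool_rot: [-0.002, 0.707, 0.708, -0.001]
contact_force: [-0.4, 0.5, -4.0]
gripper_width: 0.41
grasp_force: 60.1
```

Call:
move_arm(targets=[[[0, 0, 0, 0.009, 0], [0, 0, 0, 0.004, 0], [0, 0, 0, 0.003, 0], [0, 0, 0, 0, 0], [0, 0, 0, 0, 0]]])

```text
time: 11.58
tool_pos: [0.5205, -0.1617, 0.134]
tool_rot: [0.001, 0.707, 0.707, 0.0]
contact_force: [0.2, 0.8, -2.6]
gripper_width: 0.406
grasp_force: 60.1
```

Call:
move_arm(targets=[[[0, 0, 0, 0.005, 0], [0, 0, 0, 0.004, 0], [0, 0, 0, 0.002, 0], [0, 0, 0, 0.001, 0], [0, 0, 0, 0, 0]]])

```text
time: 12.0
tool_pos: [0.52, -0.1617, 0.1269]
tool_rot: [0.0, 0.707, 0.707, -0.0]
contact_force: [-3.2, 1.3, 4.9]
gripper_width: 0.403
grasp_force: 61.3
```

Call:
move_arm(targets=[[[60, 0, 0, 0, 0], [60, 0, 0, 0, 0], [60, 0, 0, 0, 0], [60, 0, 0, -0.02, 0], [60, 0, 0, -0.05, 0]]])

```text
time: 12.42
tool_pos: [0.5169, -0.1601, 0.1635]
tool_rot: [-0.004, 0.707, 0.707, -0.002]
contact_force: [0.5, -0.6, -0.4]
gripper_width: 0.599
grasp_force: 0.0
```

Call:
move_arm(targets=[[[60, 0, 0, -0.05, 0], [60, 0.04, 0.012, 0, 0], [60, 0.06, 0.017, 0, 0], [60, 0.06, 0.017, 0, 0], [60, 0.05, 0.014, 0, 0]]])

```text
time: 12.83
tool_pos: [0.5564, -0.0337, 0.199]
tool_rot: [0.001, 0.707, 0.707, 0.001]
contact_force: [0.1, 0.1, 0.3]
gripper_width: 0.602
grasp_force: 0.0
```

Call:
move_arm(targets=[[[60, 0.036, 0.01, 0, 0], [60, 0, 0, 0, 0], [60, 0, 0, 0, 0], [60, 0, 0, 0, 0], [60, 0, 0, 0, 0]]])

```text
time: 13.25
tool_pos: [0.5616, -0.0148, 0.1978]
tool_rot: [0.0, 0.708, 0.707, -0.0]
contact_force: [-0.4, 0.5, 0.1]
gripper_width: 0.599
grasp_force: 0.0
```

Run:
```python
from h import *
s=state();print(s['time'],s['tool_pos'],s['tool_rot'],s['gripper_width'])
c,im=shot('wrist','w7')
for col,lo,hi,z in(('blue',(110,150,90),(125,255,255),.105),('red',(0,200,130),(4,255,255),.09)):
    for k in blobs(im,lo,hi,400)[:2]:
        (u,v),r=cv2.minEnclosingCircle(k); print(col,cast(c,[(u,v)],z).round(4),u,v,r)
```

```text
13.25 [ 0.56160298 -0.01475122  0.19780448] [ 2.01107697e-04  7.07529223e-01  7.06684057e-01 -2.46018755e-05] 0.598888237634166
blue [[0.5618 0.1026]] 317.5 56.0 33.03417205810547
blue [[0.4171 0.1139]] 67.5 43.0 44.26351547241211
red [[ 0.5598 -0.0145]] 315.0268249511719 245.402587890625 20.97703742980957
```

Call:
move_arm(targets=[[[60, 0, 0, 0.04, 0], [60, 0, 0, 0.045, 0], [60, 0, 0, 0.04, 0], [60, 0, 0, 0.03, 0], [60, 0, 0, 0.012, 0]]])

```text
time: 13.72
tool_pos: [0.5594, -0.0145, 0.0938]
tool_rot: [-0.002, 0.708, 0.707, -0.002]
contact_force: [-0.2, 0.4, 0.7]
gripper_width: 0.601
grasp_force: 0.0
```

Call:
move_arm(targets=[[[60, 0, 0, 0.003, 0], [60, 0, 0, 0.002, 0], [60, 0, 0, 0, 0], [60, 0, 0, 0.0, 0], [0, 0, 0, 0, 0]]])

```text
time: 14.13
tool_pos: [0.5627, -0.014, 0.0959]
tool_rot: [0.001, 0.707, 0.707, 0.001]
contact_force: [-0.6, -0.5, -0.3]
gripper_width: 0.473
grasp_force: 0.0
```

Call:
move_arm(targets=[[[0, 0, 0, 0.0, 0], [0, 0, 0, 0, 0], [0, 0, 0, 0, 0], [0, 0, 0, 0.0, 0], [0, 0, 0, 0, 0]]])

```text
time: 14.55
tool_pos: [0.5622, -0.0139, 0.0961]
tool_rot: [0.0, 0.707, 0.707, 0.0]
contact_force: [-3.0, 0.1, 6.4]
gripper_width: 0.338
grasp_force: 55.8
```

Call:
move_arm(targets=[[[0, 0, 0, -0.02, 0], [0, 0, 0, -0.05, 0], [0, 0, 0, -0.055, 0], [0, 0, 0, -0.055, 0], [0, 0, -0.01, -0.04, 0]]])

```text
time: 14.97
tool_pos: [0.5569, -0.0139, 0.2304]
tool_rot: [0.002, 0.707, 0.707, 0.001]
contact_force: [0.5, 0.3, -1.6]
gripper_width: 0.334
grasp_force: 55.4
```

Call:
move_arm(targets=[[[0, 0.01, -0.03, 0, 0], [0, 0.03, -0.04, 0, 0], [0, 0.05, -0.02, 0, 0], [0, 0.06, -0.007, 0, 0], [0, 0.06, 0, 0, 0]]])

```text
time: 15.38
tool_pos: [0.4963, 0.1131, 0.227]
tool_rot: [0.0, 0.708, 0.707, 0.0]
contact_force: [2.0, -0.5, -1.2]
gripper_width: 0.334
grasp_force: 55.5
```

Call:
move_arm(targets=[[[0, 0.06, 0, 0, 0], [0, 0.06, 0, 0, 0], [0, 0.06, 0, 0, 0], [0, 0.05, 0, 0, 0], [0, 0.03, 0, 0, 0]]])

```text
time: 15.8
tool_pos: [0.4968, 0.2712, 0.2269]
tool_rot: [-0.0, 0.706, 0.708, 0.001]
contact_force: [0.4, -0.9, -1.9]
gripper_width: 0.334
grasp_force: 55.4
```

Call:
move_arm(targets=[[[0, 0.002, 0, 0, 0], [0, 0, 0, 0, 0], [0, 0, 0, 0, 0], [0, 0, 0, 0, 0], [0, 0, 0, 0, 0]]])

```text
time: 16.22
tool_pos: [0.4976, 0.2684, 0.2264]
tool_rot: [0.0, 0.708, 0.707, -0.0]
contact_force: [0.0, -0.5, -1.9]
gripper_width: 0.338
grasp_force: 55.3
```

Run:
```python
from h import *
s=state();print(s['time'],s['tool_pos'],s['tool_rot'],s['gripper_width'],s['grasp_force'])
c,im=shot('wrist','w8'); b=shot('scene','s8')[1]
a=cv2.resize(im,(400,300));b=cv2.resize(b[80:380,100:500],(400,300))
cv2.imwrite('pics/m8.png',np.hstack([a,b])[:,:,::-1])
```

```text
16.2167 [0.49763457 0.26839282 0.22641668] [ 1.03406241e-04  7.07615364e-01  7.06597825e-01 -1.07645346e-05] 0.337700617868687 55.32406283193268
```

View pics/m8.png

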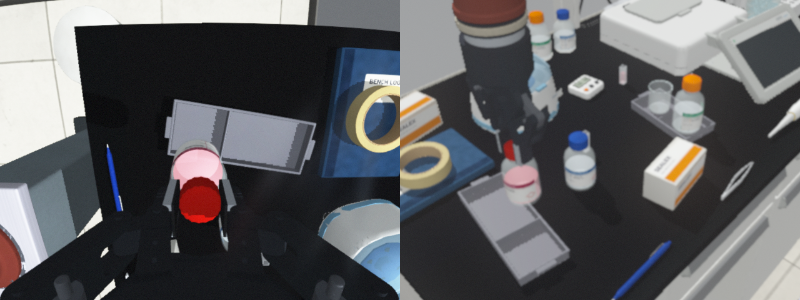

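The small bottle hangs upright above the short compartment, and the other tray's items stand properly. Next I'll lower it.

Call:
move_arm(targets=[[[0, 0, 0.001, 0.03, 0], [0, 0, 0, 0.045, 0], [0, 0, 0, 0.05, 0], [0, 0, 0, 0.04, 0], [0, 0, 0, 0.02, 0]]])

```text
time: 16.73
tool_pos: [0.4961, 0.2681, 0.1114]
tool_rot: [-0.001, 0.707, 0.707, -0.003]
contact_force: [-1.3, -1.1, -1.9]
gripper_width: 0.334
grasp_force: 55.3
```

Call:
move_arm(targets=[[[0, 0, 0, 0.01, 0], [0, 0, 0, 0.004, 0], [0, 0, 0, 0.002, 0], [0, 0, 0, 0, 0], [0, 0, 0, 0, 0]]])

```text
time: 17.15
tool_pos: [0.4992, 0.2698, 0.1076]
tool_rot: [0.001, 0.707, 0.707, 0.001]
contact_force: [0.6, 0.4, -3.0]
gripper_width: 0.335
grasp_force: 55.3
```

Call:
move_arm(targets=[[[0, 0, 0, 0.005, 0], [0, 0, 0, 0.004, 0], [0, 0, 0, 0.003, 0], [0, 0, 0, 0.002, 0], [0, 0, 0, 0, 0]]])

```text
time: 17.57
tool_pos: [0.4986, 0.2699, 0.099]
tool_rot: [-0.0, 0.707, 0.707, 0.0]
contact_force: [-3.1, 0.1, 6.0]
gripper_width: 0.335
grasp_force: 57.8
```

Call:
move_arm(targets=[[[0, 0, 0, 0, 0], [0, 0, 0, 0, 0]]])

```text
time: 17.73
tool_pos: [0.4986, 0.2699, 0.0991]
tool_rot: [0.0, 0.707, 0.707, 0.001]
contact_force: [-3.3, -0.5, 5.5]
gripper_width: 0.331
grasp_force: 57.8
```

Call:
move_arm(targets=[[[60, 0, 0, 0, 0], [60, 0, 0, 0, 0], [60, 0, 0, 0, 0], [60, 0, 0, -0.02, 0], [60, 0, 0, -0.05, 0]]])

```text
time: 18.15
tool_pos: [0.495, 0.2681, 0.1352]
tool_rot: [-0.002, 0.707, 0.707, -0.004]
contact_force: [0.5, -0.5, -0.9]
gripper_width: 0.599
grasp_force: 0.0
```

Call:
move_arm(targets=[[[100, 0, 0, -0.06, 0], [100, -0.01, -0.003, -0.04, 0], [100, -0.04, -0.01, 0, 0], [100, -0.06, -0.015, 0, 0], [100, -0.065, -0.016, 0, 0]]])

```text
time: 18.57
tool_pos: [0.4719, 0.1641, 0.2012]
tool_rot: [0.001, 0.706, 0.708, 0.001]
contact_force: [1.1, -1.3, 0.7]
gripper_width: 1.003
grasp_force: 0.0
```

Call:
move_arm(targets=[[[100, -0.065, -0.016, 0, 0], [100, -0.065, -0.016, 0, 0], [100, -0.065, -0.016, 0, 0], [100, -0.055, -0.013, 0, 0], [100, -0.037, -0.007, 0, 0]]])

```text
time: 18.98
tool_pos: [0.43, -0.0102, 0.2003]
tool_rot: [0.001, 0.708, 0.706, 0.0]
contact_force: [0.9, 0.2, 0.1]
gripper_width: 0.998
grasp_force: 0.0
```

Call:
move_arm(targets=[[[100, 0, 0, 0, -0.7], [100, 0, 0, 0, -0.7], [100, 0, 0, 0, 0], [100, 0, 0, 0, 0], [100, 0, 0, 0, 0]]])

```text
time: 19.4
tool_pos: [0.431, -0.0076, 0.1997]
tool_rot: [0.0, 0.654, 0.757, 0.0]
contact_force: [-0.2, -0.5, -0.6]
gripper_width: 0.998
grasp_force: 0.0
```

Call:
move_arm(targets=[[[100, 0, 0, 0, 0], [100, 0, 0, 0, 0]]])

```text
time: 19.57
tool_pos: [0.4309, -0.0075, 0.1994]
tool_rot: [-0.0, 0.653, 0.757, -0.0]
contact_force: [-0.6, 0.3, 0.8]
gripper_width: 0.997
grasp_force: 0.0
```

Run:
```python
from h import *
s=state();print(s['time'],s['tool_pos'],s['tool_rot'],s['gripper_width'],s['joint_pos'])
c,im=shot('wrist','w9')
```

```text
19.5667 [ 0.4309188  -0.00749718  0.19936787] [-2.57889474e-06  6.53393430e-01  7.57018511e-01 -1.01718056e-05] 0.9972171163070874 [-1.90413550e-01 -4.02574035e-01  2.10757233e+00 -1.52044450e-05
  1.43660896e+00 -3.37090967e-01]
```

View pics/w9.png

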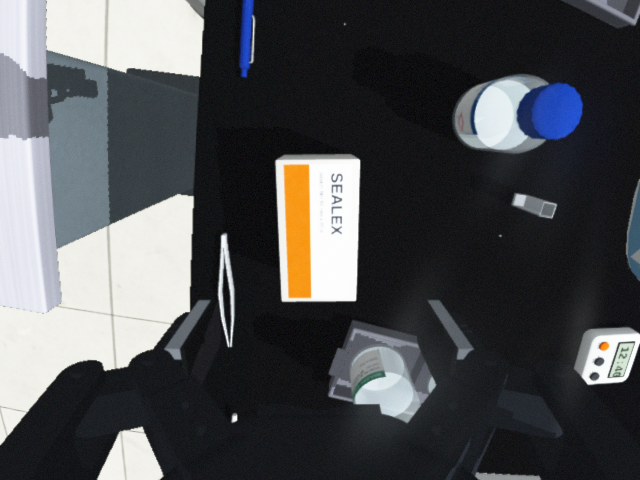

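The carton top is now square to the tool, with corners at (277,159), (359,159), (356,300) and (282,301).

Run:
```python
from h import *
c,im=load('w9')
q=cast(c,[(277,159.5),(359,159.5),(356,300),(282,301)],.062);print(q.round(4).tolist(),q.mean(0),[round(float(np.linalg.norm(q[i]-q[i-1])),4) for i in range(4)])
m=(q[0]+q[1]-q[2]-q[3]);print('long',np.degrees(np.arctan2(m[1],m[0])));print('short',[np.degrees(np.arctan2(*(b)[::-1])) for b in(q[1]-q[0],q[2]-q[3])])
w,x,y,z=state()['tool_rot'];print('tool y yaw',np.degrees(2*np.arctan2(y,x))-90)
print('tweezer right edge',cast(c,[(232,300),(234,345)],.01))
```

```text
[[0.3931, 0.0441], [0.4524, 0.0528], [0.4705, -0.0597], [0.4099, -0.0695]] [ 0.43150438 -0.00805874] [0.1148, 0.06, 0.1139, 0.0614]
long 98.77112107036989
short [np.float64(8.380314124556206), np.float64(9.194695313817377)]
tool y yaw 8.410132791577311
tweezer right edge [[ 0.35812283 -0.10361848]
 [ 0.36357105 -0.15619364]]
```

Call:
move_arm(targets=[[[100, 0, 0.001, 0.045, 0], [100, 0, 0, 0.055, 0], [100, 0, 0, 0.055, 0], [100, 0, 0, 0.05, 0], [100, 0, 0, 0.025, 0]]])

```text
time: 20.03
tool_pos: [0.4288, -0.007, 0.0573]
tool_rot: [-0.003, 0.653, 0.757, -0.002]
contact_force: [-0.6, 0.9, -0.7]
gripper_width: 1.0
grasp_force: 0.0
```

Call:
move_arm(targets=[[[100, 0, 0, 0.009, 0], [100, 0, 0, 0.003, 0], [100, 0, 0, 0, 0], [100, 0, 0, 0, 0], [0, 0, 0, 0, 0]]])

```text
time: 20.45
tool_pos: [0.4329, -0.0079, 0.0559]
tool_rot: [0.001, 0.653, 0.757, 0.001]
contact_force: [0.4, -0.3, -0.0]
gripper_width: 0.882
grasp_force: 0.0
```

Call:
move_arm(targets=[[[0, 0, 0, 0, 0], [0, 0, 0, 0, 0], [0, 0, 0, 0, 0], [0, 0, 0, 0, 0], [0, 0, 0, 0, 0]]])

```text
time: 20.87
tool_pos: [0.4329, -0.008, 0.0558]
tool_rot: [0.001, 0.653, 0.757, 0.001]
contact_force: [-0.4, -0.9, 6.8]
gripper_width: 0.713
grasp_force: 67.1
```

Call:
move_arm(targets=[[[0, 0, 0, -0.03, 0], [0, 0, 0, -0.055, 0], [0, 0, 0, -0.06, 0], [0, 0, 0, -0.06, 0], [0, 0, 0, -0.045, 0]]])

```text
time: 21.28
tool_pos: [0.4318, -0.0078, 0.2071]
tool_rot: [0.001, 0.653, 0.757, 0.001]
contact_force: [0.9, 0.4, -1.4]
gripper_width: 0.717
grasp_force: 66.5
```

Call:
move_arm(targets=[[[0, 0.02, 0.018, 0, 0], [0, 0.039, 0.035, 0, 0], [0, 0.044, 0.04, 0, 0], [0, 0.044, 0.04, 0, 0], [0, 0.044, 0.04, 0, 0]]])

```text
time: 21.7
tool_pos: [0.5178, 0.1222, 0.2038]
tool_rot: [-0.0, 0.654, 0.757, -0.0]
contact_force: [-0.1, -1.5, -0.8]
gripper_width: 0.715
grasp_force: 66.6
```

Call:
move_arm(targets=[[[0, 0.044, 0.04, 0, 0], [0, 0.044, 0.04, 0, 0], [0, 0.044, 0.04, 0, 0], [0, 0.04, 0.036, 0, 0], [0, 0.023, 0.02, 0, 0]]])

```text
time: 22.12
tool_pos: [0.6056, 0.2547, 0.2032]
tool_rot: [-0.0, 0.653, 0.758, 0.0]
contact_force: [-0.5, -0.9, -1.3]
gripper_width: 0.718
grasp_force: 66.5
```

Call:
move_arm(targets=[[[0, 0, 0, 0, -0.6], [0, 0, 0, 0, -0.9], [0, 0, 0, 0, -1], [0, 0, 0, 0, -1], [0, 0, 0, 0, -1]]])

```text
time: 22.53
tool_pos: [0.6044, 0.252, 0.2033]
tool_rot: [-0.001, 0.456, 0.89, -0.0]
contact_force: [-0.5, -0.8, -1.7]
gripper_width: 0.722
grasp_force: 66.4
```

Call:
move_arm(targets=[[[0, 0, 0, 0, -1], [0, 0, 0, 0, -1], [0, 0, 0, 0, -1], [0, 0, 0, 0, -1], [0, 0, 0, 0, -1]]])

```text
time: 22.95
tool_pos: [0.6044, 0.2519, 0.2034]
tool_rot: [-0.001, 0.211, 0.978, -0.0]
contact_force: [-0.2, -0.5, -1.7]
gripper_width: 0.714
grasp_force: 66.4
```

Call:
move_arm(targets=[[[0, 0, 0, 0, -1], [0, 0, 0, 0, -1], [0, 0, 0, 0, -0.58], [0, 0, 0, 0, 0], [0, 0, 0, 0, 0]]])

```text
time: 23.37
tool_pos: [0.6045, 0.2519, 0.2036]
tool_rot: [-0.0, 0.08, 0.997, -0.0]
contact_force: [-0.4, 0.7, -1.8]
gripper_width: 0.717
grasp_force: 66.4
```

Call:
move_arm(targets=[[[0, 0, 0, 0, 0], [0, 0, 0, 0, 0], [0, 0, 0, 0, 0], [0, 0, 0, 0, 0]]])

```text
time: 23.7
tool_pos: [0.6048, 0.252, 0.2041]
tool_rot: [-0.0, 0.08, 0.997, 0.0]
contact_force: [0.6, -0.2, -1.3]
gripper_width: 0.716
grasp_force: 66.4
```

Run:
```python
from h import *
s=state();print(s['time'],s['tool_pos'],s['tool_rot'],s['gripper_width'],s['grasp_force'])
w,x,y,z=s['tool_rot'];yw=np.degrees(2*np.arctan2(y,x))-90;print('yaw',yw)
d=np.array([.606,.2519])-s['tool_pos'][:2];t=np.radians(yw)
print('units tool x',(-np.sin(t)*d[0]+np.cos(t)*d[1])/.6,'tool y',(np.cos(t)*d[0]+np.sin(t)*d[1])/.6,'turn',-(80.9-yw)/6)
c,im=shot('wrist','w10');b=shot('scene','s10')[1]
a=cv2.resize(im,(400,300));b=cv2.resize(b[80:380,100:500],(400,300))
cv2.imwrite('pics/m10.png',np.hstack([a,b])[:,:,::-1])
```

```text
23.7 [0.604786   0.25197953 0.20407482] [-2.29797043e-05  7.97315115e-02  9.96816375e-01  1.36950089e-05] 0.7156379888976601 66.40870213508606
yaw 80.85373363645368
units tool x -0.0020186745961054357 tool y 0.00019075728960673617 turn -0.007711060591053827
```

View pics/m10.png

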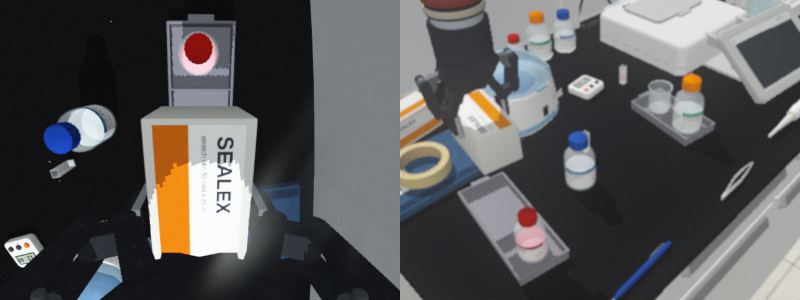

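The carton is parallel to the tray over the long compartment, and the small bottle stands in the short one. Next I'll lower the carton.

Call:
move_arm(targets=[[[0, -0.002, 0, 0.03, 0], [0, 0, 0, 0.045, 0], [0, 0, 0, 0.05, 0], [0, 0, 0, 0.045, 0], [0, 0, 0, 0.03, 0]]])

```text
time: 24.22
tool_pos: [0.6044, 0.2513, 0.0808]
tool_rot: [-0.002, 0.08, 0.997, -0.001]
contact_force: [-0.4, 0.2, -0.4]
gripper_width: 0.715
grasp_force: 66.4
```

Call:
move_arm(targets=[[[0, 0, 0, 0.015, 0], [0, 0, 0, 0.008, 0], [0, 0, 0, 0.004, 0], [0, 0, 0, 0, 0], [0, 0, 0, 0, 0]]])

```text
time: 24.63
tool_pos: [0.6072, 0.2521, 0.0697]
tool_rot: [0.001, 0.08, 0.997, 0.001]
contact_force: [-0.4, -0.3, -1.1]
gripper_width: 0.713
grasp_force: 66.4
```

Call:
move_arm(targets=[[[0, 0, 0, 0.006, 0], [0, 0, 0, 0.005, 0], [0, 0, 0, 0.003, 0], [0, 0, 0, 0.002, 0], [0, 0, 0, 0, 0]]])

```text
time: 25.05
tool_pos: [0.6061, 0.2519, 0.0589]
tool_rot: [0.0, 0.079, 0.997, 0.0]
contact_force: [-1.0, -0.7, 1.7]
gripper_width: 0.712
grasp_force: 66.7
```

Call:
move_arm(targets=[[[0, 0, 0, 0.002, 0], [0, 0, 0, 0.001, 0], [0, 0, 0, 0, 0], [0, 0, 0, 0, 0]]])

```text
time: 25.38
tool_pos: [0.6061, 0.2519, 0.0589]
tool_rot: [-0.0, 0.079, 0.997, -0.0]
contact_force: [-7.2, -2.2, 10.6]
gripper_width: 0.715
grasp_force: 68.0
```

The carton is on the floor. Release, then lift clear.

Call:
move_arm(targets=[[[100, 0, 0, 0, 0], [100, 0, 0, 0, 0], [100, 0, 0, 0, 0], [100, 0, 0, 0, 0], [100, 0, 0, -0.02, 0]]])

```text
time: 25.8
tool_pos: [0.6039, 0.2511, 0.0655]
tool_rot: [-0.003, 0.08, 0.997, -0.001]
contact_force: [0.4, -0.3, -1.0]
gripper_width: 1.001
grasp_force: 0.0
```

Call:
move_arm(targets=[[[100, 0, 0, -0.04, 0], [100, 0, 0, -0.06, 0], [100, 0, 0, -0.06, 0], [100, 0, 0, -0.06, 0], [100, 0, 0, -0.04, 0]]])

```text
time: 26.22
tool_pos: [0.6072, 0.2522, 0.2301]
tool_rot: [0.003, 0.079, 0.997, 0.001]
contact_force: [0.6, -0.8, 0.9]
gripper_width: 1.004
grasp_force: 0.0
```

Call:
move_arm(targets=[[[100, 0, 0.0, -0.03, 0], [100, 0, 0, 0, 0], [100, 0, 0, 0, 0], [100, 0, 0, 0, 0], [100, 0, 0, 0, 0]]])

```text
time: 26.63
tool_pos: [0.6049, 0.2515, 0.2397]
tool_rot: [-0.002, 0.08, 0.997, -0.001]
contact_force: [0.5, 0.4, -0.8]
gripper_width: 0.997
grasp_force: 0.0
```

Run:
```python
from h import *
s=state();print(s['time'],s['tool_pos'],s['gripper_width'])
a=shot('side','s11')[1];b=shot('scene','s11b')[1]
a=cv2.resize(a[100:400,150:550],(400,300));b=cv2.resize(b[100:400,100:500],(400,300))
cv2.imwrite('pics/m11.png',cv2.resize(np.hstack([a,b]),(800,300))[:,:,::-1])
```

```text
26.6333 [0.60487595 0.25149457 0.2397326 ] 0.9969170825562593
```

View pics/m11.png

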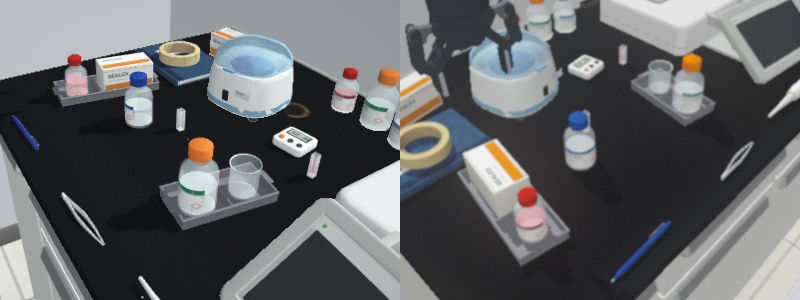

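Both views show all four items standing upright in their compartments, the middle bottle where it was, and the gripper clear. I'm handing the job in.

```bash
python3 -c "
from plant import job
print(job.job_done())"
```

```text
the job is handed in; nothing more can be done
None
```

Both kits are made up and the job is handed in at about 27 s: the final pictures show all four items upright in their compartments and the middle bottle where it was, though the hand-in returned no verdict.

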